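Check the hinges of three storage tins

TASK

Try the lid of each of the three hinged tins by lifting it at its front lip. A tin whose lid swings freely stays where it stands, with its lid left wide open for filling; a tin whose lid is stiff (the whole tin starts to lift instead) is rejected: do not force its lid, but slide that tin, upright and without lifting it off the surface, towards you until its whole base is on the cork runner in front. Leave the mug, ramekin and mill alone.

Things in the scene. Friction and masses are not known exactly. Their poses are not given: they have to be found in the camera images.
- runner: Flat cork runner lying on the worktop between the robot and the row of tins, 160 mm deep (its x) by 540 mm long (its y), 3 mm thick with edges bevelled over 15 mm. Fixed. Origin: centre of its underside; x points away from the robot.
- tin_1: Low hinged metal tin, one of three alike, 84 mm deep (x), 112 wide (y), 49 high when shut, empty, about 0.5 kg, loose. Its front (-x) with the lip faces the robot. Origin: centre of its underside. Hinge axis along y, 45 mm behind (+x) and 40 mm above the origin. The lid's rim overhangs the front wall by 3.5 mm, down to 36 mm above the worktop; below that, and at the back, the walls are bare.
- lip_1: Thumb lip of the lid of tin_1: a flat metal tab 30 mm wide, 4 mm thick, standing 18 mm out from the front of the lid and moving with it. Origin: middle of its front edge, on its underside; 108 mm from the hinge axis and level with it when shut (40 mm above the worktop). x points to the hinge.
- lid_1 (a joint): Opening angle of the lid of tin_1, rad: 0 shut, 1.57 upright, 1.95 fully open (stop). A free lid rises with about 0.4 N at the lip, falls shut below about 1.35 and open beyond 1.6. A stiff lid needs over 9 N, so the front of the whole tin (about 2 N) rises instead.
- tin_2: Low hinged metal tin, one of three alike, 84 mm deep (x), 112 wide (y), 49 high when shut, empty, about 0.5 kg, loose. Its front (-x) with the lip faces the robot. Origin: centre of its underside. Hinge axis along y, 45 mm behind (+x) and 40 mm above the origin. The lid's rim overhangs the front wall by 3.5 mm, down to 36 mm above the worktop; below that, and at the back, the walls are bare.
- lip_2: Thumb lip of the lid of tin_2: a flat metal tab 30 mm wide, 4 mm thick, standing 18 mm out from the front of the lid and moving with it. Origin: middle of its front edge, on its underside; 108 mm from the hinge axis and level with it when shut (40 mm above the worktop). x points to the hinge.
- lid_2 (a joint): Opening angle of the lid of tin_2, rad: 0 shut, 1.57 upright, 1.95 fully open (stop). A free lid rises with about 0.4 N at the lip, falls shut below about 1.35 and open beyond 1.6. A stiff lid needs over 9 N, so the front of the whole tin (about 2 N) rises instead.
- tin_3: Low hinged metal tin, one of three alike, 84 mm deep (x), 112 wide (y), 49 high when shut, empty, about 0.5 kg, loose. Its front (-x) with the lip faces the robot. Origin: centre of its underside. Hinge axis along y, 45 mm behind (+x) and 40 mm above the origin. The lid's rim overhangs the front wall by 3.5 mm, down to 36 mm above the worktop; below that, and at the back, the walls are bare.
- lip_3: Thumb lip of the lid of tin_3: a flat metal tab 30 mm wide, 4 mm thick, standing 18 mm out from the front of the lid and moving with it. Origin: middle of its front edge, on its underside; 108 mm from the hinge axis and level with it when shut (40 mm above the worktop). x points to the hinge.
- lid_3 (a joint): Opening angle of the lid of tin_3, rad: 0 shut, 1.57 upright, 1.95 fully open (stop). A free lid rises with about 0.4 N at the lip, falls shut below about 1.35 and open beyond 1.6. A stiff lid needs over 9 N, so the front of the whole tin (about 2 N) rises instead.
- mug: Bystander: mug, 87x121x96 mm, standing on the worktop to the right of the tins; origin at the centre of its underside.
- ramekin: Bystander: small white ramekin, 69 mm across, 42 mm high, to the right of the tins; origin at the centre of its underside.
- salt_mill: Bystander: light wooden mill, 55 mm across, 140 mm high, to the left of the runner; origin at the centre of its underside.

How it is judged:
By the outcome, as a careful person would: the job done as asked, in the order asked, and still so for the second after the job is handed in, with the robot touching nothing.
It also fails if it takes over 67 s, if anything falls off the work surface, if the arm or the gripper's body presses on something with over 40 N, if the wrist force passes 120 N, or if a joint passes its speed limit or range.

ROBOT

A 6-joint arm with a two-finger parallel gripper is mounted at the origin on a cart in front of the work surface, level with it; the furniture and walls round the work are solid. World frame = base frame: x ahead of the robot, y to its left, z up, the work surface at z = 0. Lengths are in m, angles in degrees, forces in N, time in s.
With the tool pointing down it reaches from about 0.25 to 0.8 m from the base axis. Payload 8.5 kg.
Tool frame: the origin (TCP) lies midway between the tips of the shut fingers; the grasp point (between the pads) lies 19 mm behind it; z points along the fingers, y is the line along which they close (so a half turn about z gives the same grasp; the last joint's range is limited). The gripper opens to 85 mm and grips with 20 to 120 N. Pads are 22 mm wide; open, the fingers measure 114 mm over their backs; the gripper's body (76 mm by 85 mm) begins 54 mm behind the grasp point. The pads swing forward as they close: fully open they stand 13 mm farther back than shut.
Start: joints at [63.14, 13.648, -0.773, 75.585, 0, 90], TCP at [0.237, 0.468, 0.231] pointing down, gripper open.
Joint ranges: [-152.45, 152.45], [-59.26, 108.67], [-65.41, 83.53], [-104.44, 129.93], [-82.83, 76.93], [-180, 180]. Speed limits (degrees/s): [127.2, 127.2, 159.86, 180, 180, 180].

INTERFACE

Orientations are given as a 3x3 rotation matrix whose columns are the frame's x, y, z axes.
In Python, from plant import r gives the robot as it stands.
- The arm moves only by the shell command python3 -m jog 'ROWS' [FORCE]. ROWS is a JSON list of rows, 1 to 12 of them, each of 5 numbers: dx, dy, dz in m, then a turn about the tool's z in degrees, then the opening from 0.0 (shut) to 1.0 (fully open); each row is the pose to reach, as a shift and turn from the pose commanded when the command began, along the tool's axes at that moment; what a row does not reach only later rows make up. A row lasts 1/12 s, in which the tool goes at most 0.0417 m and 7.16 degrees, less where a joint would pass 70% of its speed; a pose out of reach is approached as far as the arm can. The fingers move at their own pace and stop on an object; FORCE is the grip in N (left out, the last holds). Time passes only in rows, so rows that do not move let the fingers close. It prints the time, the measured TCP pose, the force, the opening and the grip force at its end.
- r.get_state(): the state, without advancing time (a new reading comes with each control period).
- r.get_image(name): name is "scene" or "top"; returns the picture (400x640x3 uint8, blue, green, red); there is no depth.
- r.camera_model(name): a dict with "vfov" (degrees; the focal length in pixels is half the picture's height over the tangent of half this angle, whatever the lens; pixels are square), "cx", "cy" (the principal point, pixels), "R" (3x3) and "t" (3): a world point X has camera coordinates R X + t. Camera axes: x right, y down, z forward; pixel columns grow to the right and rows downward; lengths in m; the calibration is good to about 2 mm. A picture is of the moment at which its call begins. camera_model takes no time and is no camera call.
- r.job_done(): hands the job in; it is judged then, once.
The state is a dict: "t": time; "joints": joint angles; "dq": joint speeds; "effort": joint torques, N m; "eef_pos": TCP position; "orientation": TCP orientation; "wrist_force": force on the tool from outside, world axes, zero at the start; "torque": the same for the moment, N m; "opening": opening from 0.0 (shut) to 1.0 (fully open); "finger_force": force on a finger pad.
Only numpy, scipy, OpenCV 4.12 (cv2) and the standard library are available. Lean on these libraries where they do the work, as an engineer would, in place of code of your own. Each camera call takes 0.05 s, during which the arm holds its last target. There are 200 camera calls.

## Working session

There is one attempt and no reset: what is moved stays moved. The work goes in short steps, Python scripts to look and compute and a shell command to move; the robot and the scene stay as the last step left them, time stands still between calls to the robot, and variables do not carry over. Pictures are saved under pics/ and viewed, at most 10 in all, crops included, and the job is handed in when it is done.

```bash
ls; mkdir -p pics; python3 - <<'E'
from plant import r
import cv2,numpy as np
s=r.get_state()
for k,v in s.items(): print(k,np.round(v,3).tolist())
for n in("scene","top"):
    cv2.imwrite(f"pics/{n}0.png",r.get_image(n)); m=r.camera_model(n); print(n,{k:np.round(v,4).tolist() for k,v in m.items()})
E
```

```text
pics
t 0.0
joints [63.141, 13.681, -0.818, 75.583, -0.001, 90.001]
dq [-0.024, 0.015, -0.031, 0.014, -0.01, -0.086]
effort [0.0, -53.879, 34.644, 0.018, 0.0, -0.0]
eef_pos [0.237, 0.468, 0.231]
orientation [[-0.892, 0.452, -0.001], [0.452, 0.892, -0.001], [-0.0, -0.001, -1.0]]
wrist_force [0.388, 0.265, -0.339]
torque [-0.026, -0.027, -0.006]
finger_force 0.0
opening 1.001
scene {'vfov': 56.6828, 'cx': 318.1072, 'cy': 194.8956, 'R': [[0.7822, -0.6229, -0.012], [-0.472, -0.5799, -0.664], [0.4067, 0.525, -0.7477]], 't': [-0.4083, 0.2765, 0.9994]}
top {'vfov': 43.7191, 'cx': 325.6648, 'cy': 198.5053, 'R': [[-0.0144, -0.9999, 0.0064], [-0.9957, 0.0137, -0.0913], [0.0912, -0.0077, -0.9958]], 't': [-0.0117, 0.5107, 1.4603]}
```

View pics/scene0.png

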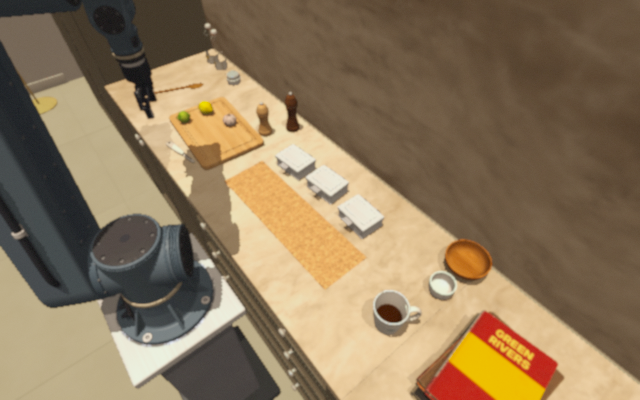

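View pics/top0.png

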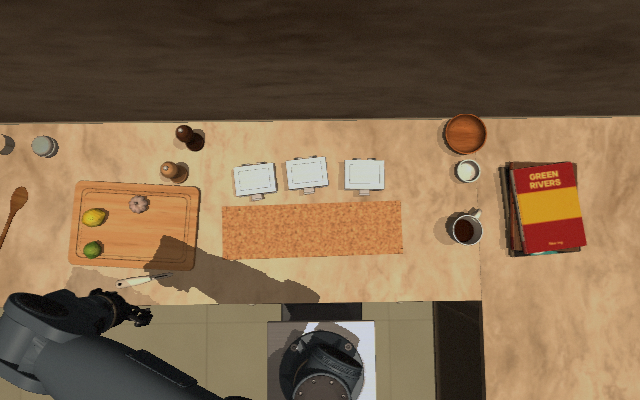

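The scene view shows three white tins at about (295,160), (327,182) and (360,215) behind the cork runner. In the top view the lids are at (254,180), (307,173) and (364,175), each with its lip pointing down towards the runner. The runner spans about (222–402, 202–260). The mug is at (466,229) and the ramekin at (467,171).

```bash
cat > h.py <<'E'
import cv2,numpy as np
from plant import r
def cam(n):
    m=r.camera_model(n); R=np.array(m["R"]);t=np.array(m["t"]);f=200/np.tan(np.radians(m["vfov"]/2))
    return R,t,f,m["cx"],m["cy"]
def ray(n,uv):
    R,t,f,cx,cy=cam(n); c=-R.T@t
    d=R.T@np.array([(uv[0]-cx)/f,(uv[1]-cy)/f,1]); return c,d
def plane(n,uv,z):
    c,d=ray(n,uv); return c+d*(z-c[2])/d[2]
def proj(n,X):
    R,t,f,cx,cy=cam(n); p=R@np.array(X)+t; return np.array([cx+f*p[0]/p[2],cy+f*p[1]/p[2]])
def tri(a,b):
    A=[];B=[]
    for n,uv in(("scene",a),("top",b)):
        c,d=ray(n,uv);d/=np.linalg.norm(d);P=np.eye(3)-np.outer(d,d);A.append(P);B.append(P@c)
    X=np.linalg.lstsq(np.vstack(A),np.hstack(B),rcond=None)[0]
    return X,np.linalg.norm(np.hstack(B)-np.vstack(A)@X)
def white(im,lo=150,sat=40):
    h=cv2.cvtColor(im,cv2.COLOR_BGR2HSV); return ((h[...,2]>lo)&(h[...,1]<sat)).astype(np.uint8)*255
E
python3 - <<'E'
from h import *
ims={n:cv2.imread(f"pics/{n}0.png") for n in("scene","top")}
roi={"scene":(260,130,400,250),"top":(225,145,395,205)}
res={}
for n,im in ims.items():
    x0,y0,x1,y1=roi[n]; c=im[y0:y1,x0:x1]
    m=white(c)
    m=cv2.morphologyEx(m,cv2.MORPH_OPEN,np.ones((3,3),np.uint8))
    big=np.hstack([cv2.resize(c,None,fx=3,fy=3),cv2.cvtColor(cv2.resize(m,None,fx=3,fy=3,interpolation=0),cv2.COLOR_GRAY2BGR)]) if n=="scene" else np.vstack([cv2.resize(c,None,fx=4,fy=4),cv2.cvtColor(cv2.resize(m,None,fx=4,fy=4,interpolation=0),cv2.COLOR_GRAY2BGR)])
    res[n]=big
    cs,_=cv2.findContours(m,cv2.RETR_EXTERNAL,cv2.CHAIN_APPROX_NONE)
    for k in cs:
        if cv2.contourArea(k)<150: continue
        b=cv2.boxPoints(cv2.minAreaRect(k))+[x0,y0]; print(n,cv2.contourArea(k),b.round(1).tolist())
        if n=="top":
            W=np.array([plane(n,p,.049) for p in b]); print(W[:,:2].round(4).tolist(),W.mean(0).round(4),[round(float(np.linalg.norm(W[i]-W[i-1])),4) for i in(0,1)])
h=max(v.shape[0] for v in res.values())
for n in res: cv2.imwrite(f"pics/crop_{n}.png",cv2.resize(res[n],None,fx=.95,fy=.95)); print(res[n].shape)
# runner
im=ims["top"];hs=cv2.cvtColor(im,cv2.COLOR_BGR2HSV);m=((hs[...,1]>110)&(hs[...,0]<25)&(hs[...,2]>120)).astype(np.uint8)*255
m[:, :210]=0;m[:,415:]=0;m[:195]=0;m[270:]=0
m=cv2.morphologyEx(m,cv2.MORPH_CLOSE,np.ones((5,5)));m=cv2.morphologyEx(m,cv2.MORPH_OPEN,np.ones((5,5)))
cs,_=cv2.findContours(m,0,1);k=max(cs,key=cv2.contourArea);b=cv2.boxPoints(cv2.minAreaRect(k));W=np.array([plane("top",p,.002) for p in b]);print("runner",b.tolist(),W[:,:2].round(4).tolist())
E
```

```text
scene 872.0 [[335.7, 207.5], [363.8, 188.8], [383.2, 217.8], [355.1, 236.6]]
scene 691.0 [[304.1, 177.2], [329.1, 158.4], [347.8, 183.4], [322.8, 202.1]]
scene 585.5 [[274.1, 155.6], [300.2, 138.2], [314.9, 160.4], [288.8, 177.8]]
top 1065.5 [[232.6, 167.1], [272.2, 162.3], [275.6, 190.6], [236.0, 195.4]]
[[0.6046, 0.2533], [0.6173, 0.1371], [0.5335, 0.1274], [0.521, 0.2431]] [0.5691 0.1902 0.049 ] [0.0843, 0.1169]
top 1063.5 [[345.0, 159.0], [383.0, 159.0], [383.0, 188.0], [345.0, 188.0]]
[[0.6243, -0.0773], [0.6228, -0.1894], [0.5368, -0.1873], [0.5383, -0.0758]] [ 0.5805 -0.1325  0.049 ] [0.086, 0.1121]
top 1055.5 [[285.2, 159.4], [324.3, 155.1], [327.6, 184.3], [288.4, 188.6]]
[[0.6253, 0.0989], [0.6368, -0.0166], [0.55, -0.0249], [0.5387, 0.09]] [0.5877 0.0368 0.049 ] [0.0871, 0.1161]
(360, 840, 3)
(480, 680, 3)
runner [[219.97842407226562, 200.39364624023438], [401.0332336425781, 193.92739868164062], [403.1580505371094, 253.42294311523438], [222.10324096679688, 259.8891906738281]] [[0.5111, 0.2995], [0.5232, -0.2472], [0.3443, -0.2485], [0.333, 0.2923]]
```

View pics/crop_top.png

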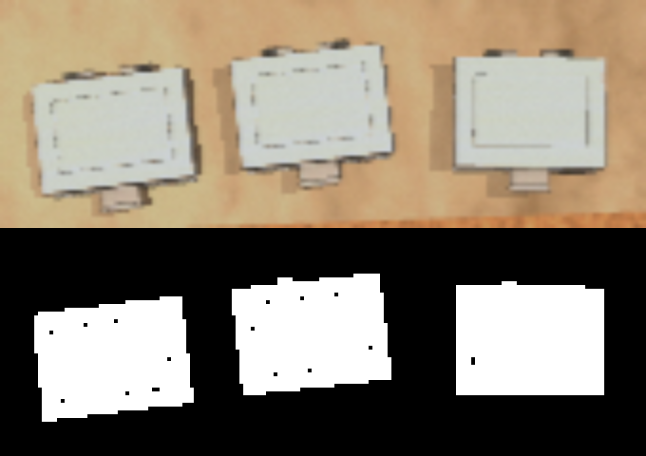

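View pics/crop_scene.png

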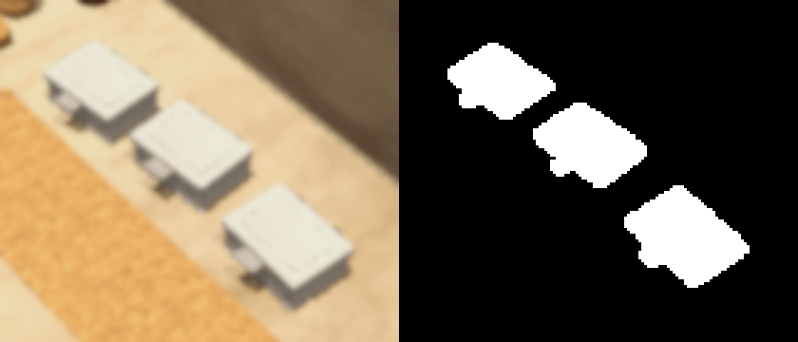

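The lips show clearly: in top-view pixels their front edges are near (257.6,199.7), (309.5,193.9) and (364.2,194.7). Two hinge knuckles stick out behind each lid. The scene crop shows the tins shut, each with its lip at the middle of the front.

```bash
python3 - <<'E'
from h import *
ims={n:cv2.imread(f"pics/{n}0.png") for n in("scene","top")}
lip={"L":(257.6,199.7),"M":(309.5,193.9),"R":(364.2,194.7)}
print("wall",[plane("top",(u,121),0)[:2].round(3).tolist() for u in(250,400)])
# lid-top corners by quadrilateral in both views
def quads(n,roi,k):
    x0,y0,x1,y1=roi; c=cv2.resize(ims[n][y0:y1,x0:x1],None,fx=4,fy=4,interpolation=cv2.INTER_CUBIC)
    m=white(c,175,40); m=cv2.morphologyEx(m,cv2.MORPH_CLOSE,np.ones((9,9)));m=cv2.morphologyEx(m,cv2.MORPH_OPEN,np.ones((k,k)))
    out=[]
    for q in cv2.findContours(m,0,1)[0]:
        if cv2.contourArea(q)<3000: continue
        p=cv2.approxPolyN(cv2.convexHull(q),4,ensure_convex=True).reshape(-1,2)
        out.append((p+.5)/4-.5+[x0,y0])
    return out
S=sorted(quads("scene",(260,130,400,250),33),key=lambda q:q[:,0].mean());T=sorted(quads("top",(225,145,395,205),33),key=lambda q:q[:,0].mean())
for nm,s,t in zip("LMR",S,T):
    key=lambda p:p
    s=s[np.argsort(np.arctan2(*(s-s.mean(0)).T[::-1]))]; t=t[np.argsort(np.arctan2(*(t-t.mean(0)).T[::-1]))]
    # start: scene left corner = world front-left(-x,+y) ; top: bottom-left
    s=np.roll(s,-np.argmin(s[:,0]),0); t=np.roll(t,-np.argmin(t[:,0]-t[:,1]),0)
    X=[tri(a,b) for a,b in zip(s,t)]
    P=np.array([x[0] for x in X]); print(nm,"corners",P.round(4).tolist(),"err",[round(x[1],4) for x in X])
    W=np.array([plane("top",p,.049) for p in t]);c=W.mean(0)
    v=(W[0]+W[1]-W[2]-W[3])[:2]; # left-right
    print("  quad centre",c.round(4),"sides",[round(float(np.linalg.norm(W[i]-W[i-1])),4) for i in range(4)],"yaw edges",[round(float(np.degrees(np.arctan2(*(e[:2][::-1])))),1) for e in (W[1]-W[0],W[2]-W[3],W[0]-W[3],W[1]-W[2])])
    l=plane("top",lip[nm],.042); print("  lip",l.round(4),"lip->centre dist",np.linalg.norm((c-l)[:2]).round(4),"dir",np.degrees(np.arctan2(*(c-l)[:2][::-1])).round(1))
E
```

```text
wall [[0.754, 0.209], [0.748, -0.251]]
L corners [[0.5215, 0.2199, 0.1492], [0.6562, 0.2486, -0.0609], [0.5991, 0.1573, -0.0058], [0.5051, 0.1353, 0.0903]] err [np.float64(0.0196), np.float64(0.0587), np.float64(0.0452), np.float64(0.0373)]
  quad centre [0.5692 0.1906 0.049 ] sides [0.1177, 0.0862, 0.1168, 0.0858] yaw edges [6.0, 6.6, 96.7, 96.5]
  lip [0.508  0.1811 0.042 ] lip->centre dist 0.0619 dir 8.8
M corners [[0.5421, 0.0914, 0.0546], [0.6247, 0.0955, 0.0465], [0.6328, -0.0224, 0.0497], [0.539, -0.0118, -0.0006]] err [np.float64(0.0091), np.float64(0.002), np.float64(0.0015), np.float64(0.026)]
  quad centre [0.586  0.0368 0.049 ] sides [0.1164, 0.0881, 0.1166, 0.0831] yaw edges [-0.4, -0.8, 95.8, 93.3]
  lip [0.5231 0.0286 0.042 ] lip->centre dist 0.0634 dir 7.5
R corners [[0.5393, -0.0781, 0.0564], [0.6229, -0.0773, 0.0482], [0.6237, -0.1926, 0.0419], [0.5245, -0.1826, 0.0087]] err [np.float64(0.0074), np.float64(0.0007), np.float64(0.0028), np.float64(0.0273)]
  quad centre [ 0.5789 -0.1328  0.049 ] sides [0.113, 0.0867, 0.1135, 0.0845] yaw edges [-1.0, -1.4, 90.3, 89.2]
  lip [ 0.5185 -0.1323  0.042 ] lip->centre dist 0.0604 dir -0.5
```

```bash
python3 -m jog '[[-0.373,-0.132,0.11,-33.4,1],[-0.373,-0.132,0.11,-33.4,1],[-0.373,-0.132,0.11,-33.4,1],[-0.373,-0.132,0.11,-33.4,1],[-0.373,-0.132,0.11,-33.4,1],[-0.373,-0.132,0.11,-33.4,1],[-0.373,-0.132,0.11,-33.4,1],[-0.373,-0.132,0.11,-33.4,0.6],[-0.373,-0.132,0.11,-33.4,0.6],[-0.373,-0.132,0.11,-33.4,0.6],[-0.373,-0.132,0.11,-33.4,0.6],[-0.373,-0.132,0.11,-33.4,0.6]]' 20
python3 -c "
from plant import r;import numpy as np
s=r.get_state();print(np.round(s['orientation'],4).tolist(),np.round(s['eef_pos'],4),s['wrist_force'])"
```

```text
t: 1.1
eef_pos: [0.5116, 0.1793, 0.1197]
orientation: [[-0.994, -0.11, -0.002], [-0.11, 0.994, -0.001], [0.002, -0.001, -1.0]]
wrist_force: [0.3, 0.0, 0.5]
opening: 0.601
finger_force: 0.0
[[-0.994, -0.1098, -0.0018], [-0.1098, 0.994, -0.0012], [0.002, -0.001, -1.0]] [0.5116 0.1793 0.1197] [0.32383893 0.04760325 0.54023817]
```

```bash
python3 -m jog '[[0,0,0.04,0,0.6],[0,0,0.075,0,0.6],[0,0,0.093,0,0.6],[0,0,0.093,0,0.6],[0,0,0.093,0,0.6]]'
python3 - <<'E'
from h import *
print(r.get_state()['wrist_force'])
a=r.get_image("scene")[120:230,240:400];cv2.imwrite("pics/a1.png",cv2.resize(a,None,fx=4.5,fy=4.5,interpolation=cv2.INTER_CUBIC))
E
```

```text
t: 1.52
eef_pos: [0.5092, 0.1825, 0.0281]
orientation: [[-0.993, -0.115, -0.002], [-0.115, 0.993, -0.001], [0.002, -0.0, -1.0]]
wrist_force: [-0.2, 0.2, 0.8]
opening: 0.602
finger_force: 0.0
[-0.24935026  0.15107875  0.80877787]
```

View pics/a1.png

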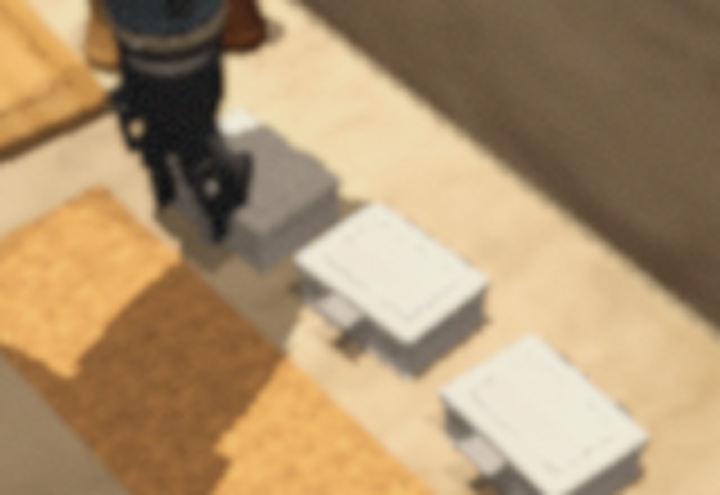

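The open fingers straddle the left tin's lip, near (190,190) in the crop, and the tin hasn't moved. Next I'll close on the lip and lift it slightly.

```bash
python3 -m jog '[[0,0,0,0,0],[0,0,0,0,0],[0,0,0,0,0],[0,0,0,0,0],[0,0,0,0,0]]' 20
python3 -m jog '[[0,0,-0.003,0,0],[0,0,-0.006,0,0],[0,0,-0.009,0,0],[0,0,-0.012,0,0],[0,0,-0.012,0,0],[0,0,-0.012,0,0]]'
python3 -c "
from plant import r
s=r.get_state();print(s['wrist_force'],s['torque'])"
```

```text
t: 1.98
eef_pos: [0.5113, 0.1827, 0.0299]
orientation: [[-0.993, -0.114, 0.003], [-0.114, 0.993, 0.001], [-0.003, 0.001, -1.0]]
wrist_force: [-0.9, 0.1, 7.9]
opening: 0.336
finger_force: 19.5
t: 2.48
eef_pos: [0.5104, 0.182, 0.0404]
orientation: [[-0.994, -0.114, 0.0], [-0.114, 0.994, -0.0], [-0.0, -0.0, -1.0]]
wrist_force: [2.4, 1.1, -2.3]
opening: 0.343
finger_force: 19.9
[ 2.44925681  1.06138959 -2.26690902] [ 0.094399   -0.28240399  0.03620884]
```

```bash
python3 -m jog '[[0,0,-0.003,0,0],[0,0,-0.006,0,0],[0,0,-0.006,0,0],[0,0,-0.006,0,0]]'
python3 - <<'E'
from h import *
a=r.get_image("scene");cv2.imwrite("pics/a2f.png",a);f=lambda a:cv2.resize(a[130:190,265:325],None,fx=6,fy=6,interpolation=cv2.INTER_CUBIC)
cv2.imwrite("pics/a2.png",np.hstack([f(cv2.imread("pics/scene0.png")),f(a)]))
s=r.get_state();print(s['wrist_force'],s['torque'])
E
```

```text
t: 2.82
eef_pos: [0.51, 0.1819, 0.0463]
orientation: [[-0.994, -0.114, -0.0], [-0.114, 0.994, -0.0], [0.0, -0.0, -1.0]]
wrist_force: [0.8, -0.7, -1.8]
opening: 0.339
finger_force: 19.9
[ 0.75910874 -0.08427908 -0.43857748] [-0.04359247 -0.01850489  0.0042592 ]
```

View pics/a2.png

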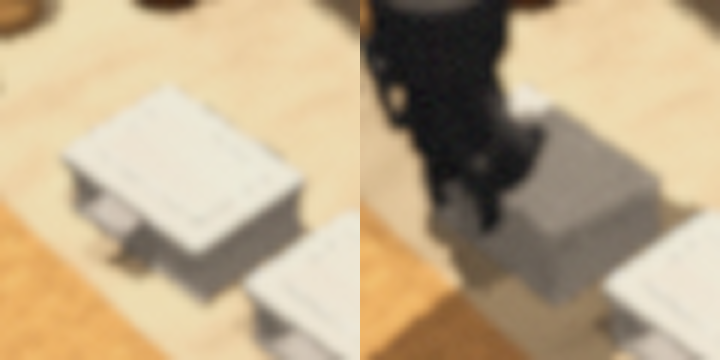

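The lid's front corner went up by about 16 px in the 6x crop while the tin's bottom front corner stayed down, so this lid looks free. I'll confirm with the settled force after a slightly larger opening.

```bash
python3 -m jog '[[-0.0036,0,-0.0094,0,0],[-0.0064,0,-0.018,0,0],[-0.0064,0,-0.018,0,0],[-0.0064,0,-0.018,0,0],[-0.0064,0,-0.018,0,0]]'
python3 - <<'E'
from h import *
F=[]
for i in range(5):
    a=r.get_image("top");F.append(r.get_state()['wrist_force'])
print(np.mean(F,0),np.std(F,0))
b=r.get_image("scene");f=lambda a:cv2.resize(a[130:190,265:325],None,fx=6,fy=6,interpolation=cv2.INTER_CUBIC)
cv2.imwrite("pics/a3.png",np.hstack([f(b),cv2.resize(a[150:210,220:290],(420,360))]))
E
```

```text
t: 3.28
eef_pos: [0.5167, 0.1828, 0.0642]
orientation: [[-0.993, -0.114, 0.0], [-0.114, 0.993, 0.0], [-0.0, 0.0, -1.0]]
wrist_force: [0.4, 0.2, -1.3]
opening: 0.338
finger_force: 21.1
[ 0.40027574  0.43157129 -1.2779997 ] [0.18080417 0.41312217 0.64198118]
```

View pics/a3.png

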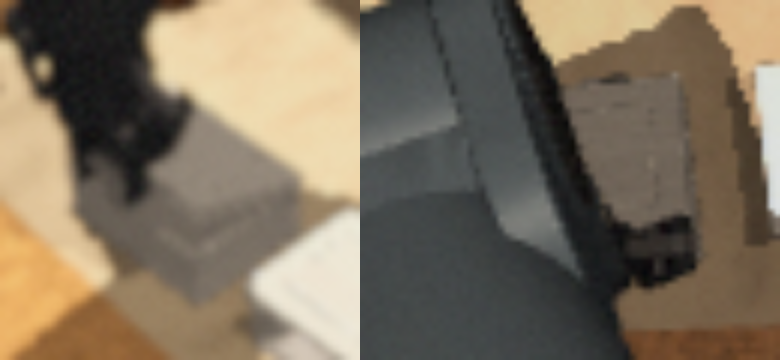

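The scene crop now shows a light gap between lid and base at (210,240), with the base flat on the worktop. The left tin is free, so I'll swing its lid fully open along the arc.

```bash
python3 -m jog '[[-0.0052,0,-0.0118,0,0],[-0.0117,0,-0.023,0,0],[-0.0196,0,-0.0332,0,0],[-0.0287,0,-0.0425,0,0],[-0.0388,0,-0.0505,0,0],[-0.0498,0,-0.0573,0,0],[-0.0616,0,-0.0627,0,0],[-0.074,0,-0.0665,0,0],[-0.0867,0,-0.0689,0,0],[-0.0996,0,-0.0697,0,0],[-0.1125,0,-0.0689,0,0],[-0.1234,0,-0.067,0,0]]'
python3 -m jog '[[0,0,0,0,0],[0,0,0,0,0.7],[0,0,0,0,0.7],[0,0,0,0,0.7],[0,0,-0.02,0,0.7],[0,0,-0.06,0,0.7],[0,0,-0.06,0,0.7]]'
python3 - <<'E'
from h import *
b=r.get_image("scene");a=r.get_image("top")
cv2.imwrite("pics/a4.png",np.hstack([cv2.resize(b[100:220,250:370],(400,400)),cv2.resize(a[120:210,220:310],(400,400))]))
E
```

```text
t: 4.58
eef_pos: [0.6399, 0.1968, 0.1313]
orientation: [[-0.993, -0.114, -0.0], [-0.114, 0.993, -0.0], [0.0, -0.0, -1.0]]
wrist_force: [-0.9, -0.1, 2.9]
opening: 0.337
finger_force: 21.5
t: 5.17
eef_pos: [0.6409, 0.1975, 0.1982]
orientation: [[-0.993, -0.114, 0.008], [-0.114, 0.993, 0.002], [-0.008, 0.001, -1.0]]
wrist_force: [1.2, 0.9, 0.7]
opening: 0.699
finger_force: 0.0
```

View pics/a4.png

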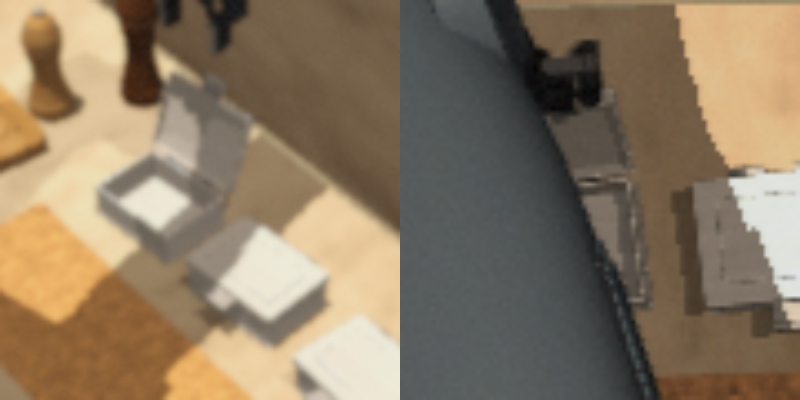

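The left tin stands open with its lid leaning back, at about (200,140) in the scene half, and the gripper is clear of it. Middle tin next.

```bash
python3 -m jog '[[0.132,-0.153,0,1,0.6],[0.132,-0.153,0,1,0.6],[0.132,-0.153,0,1,0.6],[0.132,-0.153,0,1,0.6],[0.132,-0.153,0,1,0.6],[0.132,-0.153,0.04,1,0.6],[0.132,-0.153,0.08,1,0.6],[0.132,-0.153,0.1,1,0.6],[0.132,-0.153,0.1,1,0.6]]'
python3 - <<'E'
from h import *
s=r.get_state();print(s['eef_pos'],np.degrees(np.arctan2(-s['orientation'][1][0],-s['orientation'][0][0])))
b=r.get_image("scene");a=r.get_image("top");cv2.imwrite("pics/b0.png",b);cv2.imwrite("pics/b0t.png",a)
E
```

```text
t: 6.02
eef_pos: [0.5214, 0.0293, 0.0867]
orientation: [[-0.995, -0.096, -0.008], [-0.096, 0.995, -0.001], [0.008, 0.0, -1.0]]
wrist_force: [-1.3, -0.8, 0.6]
opening: 0.598
finger_force: 0.0
[0.52135256 0.02926155 0.08670563] 5.50953065241461
```

```bash
python3 -m jog '[[0,0,0,0,0.6],[0,0,0,0,0.6]]'|sed -n 2p
python3 -m jog '[[0,0,0.02,0,0.6],[0,0,0.02,0,0.6],[0,0,0.02,0,0.6],[0,0,0.02,0,0.6]]'
```

```text
eef_pos: [0.5267, 0.03, 0.0929]
t: 6.62
eef_pos: [0.526, 0.0299, 0.0723]
orientation: [[-0.995, -0.097, 0.001], [-0.097, 0.995, -0.0], [-0.001, -0.0, -1.0]]
wrist_force: [0.3, -0.7, 0.5]
opening: 0.602
finger_force: 0.0
```

```bash
python3 -m jog '[[0,0,0.025,0,0.6],[0,0,0.044,0,0.6],[0,0,0.044,0,0.6],[0,0,0.044,0,0],[0,0,0.044,0,0],[0,0,0.044,0,0],[0,0,0.044,0,0],[0,0,0.044,0,0]]' 20
python3 -m jog '[[0,0,-0.004,0,0],[-0.0004,0,-0.009,0,0],[-0.001,0,-0.014,0,0],[-0.0016,0,-0.018,0,0],[-0.0016,0,-0.018,0,0],[-0.0016,0,-0.018,0,0],[-0.0016,0,-0.018,0,0]]'
python3 - <<'E'
from h import *
F=[]
for i in range(5):
    a=r.get_image("top");F.append(r.get_state()['wrist_force'])
print(np.mean(F,0),np.std(F,0))
b=r.get_image("scene");f=lambda a:cv2.resize(a[155:215,295:355],None,fx=6,fy=6,interpolation=cv2.INTER_CUBIC)
cv2.imwrite("pics/b1.png",np.hstack([f(cv2.imread("pics/scene0.png")),f(b)]))
E
```

```text
t: 7.28
eef_pos: [0.5263, 0.0298, 0.0284]
orientation: [[-0.995, -0.097, 0.002], [-0.097, 0.995, 0.0], [-0.002, -0.0, -1.0]]
wrist_force: [-1.1, -0.6, 7.2]
opening: 0.339
finger_force: 20.1
t: 7.87
eef_pos: [0.5272, 0.0299, 0.0452]
orientation: [[-0.995, -0.097, 0.0], [-0.097, 0.995, -0.0], [-0.0, -0.0, -1.0]]
wrist_force: [1.7, -0.4, -1.3]
opening: 0.338
finger_force: 19.9
[ 1.89993706 -0.09078976 -1.72243969] [0.340804   0.48013626 0.40123326]
```

View pics/b1.png

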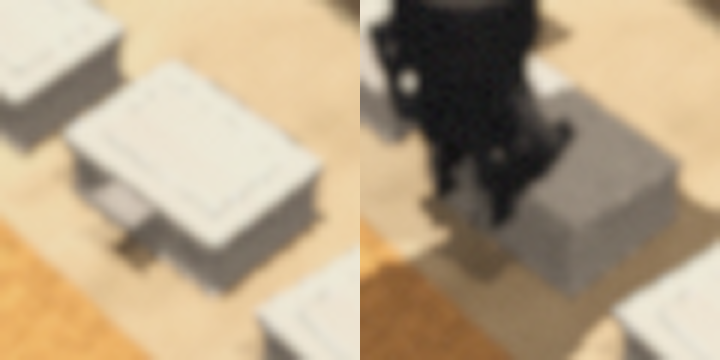

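The middle tin's lid corner rose by about 20 px in the crop, from (215,248) to (210,228), while its bottom corner stayed near row 296. It also looks free. I'll lift a little more and check numerically that the base stays down.

```bash
python3 -m jog '[[-0.0036,0,-0.0094,0,0],[-0.0064,0,-0.018,0,0],[-0.0064,0,-0.018,0,0],[-0.0064,0,-0.018,0,0],[-0.0064,0,-0.018,0,0]]'
python3 - <<'E'
from h import *
F=[]
for i in range(3):
    b=r.get_image("scene");F.append(r.get_state()['wrist_force'])
print(np.mean(F,0)); cv2.imwrite("pics/b2.png",b)
a=cv2.imread("pics/scene0.png")
for u in(328,330,332,336,340,344):
  for n,i in(("before",a),("now",b)):
    h=cv2.cvtColor(i,cv2.COLOR_BGR2HSV)[168:212,u]; print(u,n,"S",h[:,1].tolist()); 
    if u in(330,340): print("   V",h[:,2].tolist())
E
```

```text
t: 8.58
eef_pos: [0.5334, 0.0305, 0.0631]
orientation: [[-0.995, -0.097, -0.0], [-0.097, 0.995, -0.0], [0.0, -0.0, -1.0]]
wrist_force: [-0.2, 0.4, -0.7]
opening: 0.34
finger_force: 21.0
[ 0.0398953   0.2920694  -0.69221219]
328 before S [33, 24, 23, 24, 25, 25, 25, 25, 25, 24, 25, 26, 26, 26, 28, 26, 27, 27, 25, 25, 24, 26, 25, 27, 27, 29, 32, 38, 43, 42, 43, 44, 45, 48, 60, 73, 79, 80, 77, 77, 77, 77, 79, 79]
328 now S [42, 46, 46, 40, 34, 30, 23, 27, 38, 48, 45, 45, 45, 42, 46, 44, 47, 46, 44, 45, 46, 49, 48, 49, 47, 45, 44, 47, 48, 43, 42, 43, 44, 48, 59, 75, 91, 97, 97, 97, 95, 97, 98, 96]
330 before S [56, 34, 24, 24, 23, 23, 24, 24, 25, 24, 25, 24, 24, 25, 26, 26, 26, 26, 26, 25, 22, 20, 22, 25, 26, 26, 25, 28, 39, 44, 40, 45, 44, 42, 42, 46, 66, 77, 79, 81, 79, 79, 79, 80]
   V [225, 223, 230, 235, 235, 235, 237, 236, 237, 237, 236, 237, 236, 237, 237, 237, 236, 236, 236, 236, 235, 231, 225, 228, 235, 235, 227, 197, 151, 122, 114, 119, 121, 127, 141, 178, 210, 228, 235, 236, 236, 236, 235, 235]
330 now S [66, 65, 50, 42, 27, 36, 42, 48, 44, 45, 45, 45, 43, 45, 45, 45, 45, 43, 
[... 1591 characters left out ...]
 47, 47, 46, 45, 45, 49, 44, 51, 57, 78, 93, 95, 103, 98, 97, 68, 36, 28, 26, 26, 24, 25, 29, 40]
   V [238, 237, 237, 236, 236, 233, 220, 195, 168, 155, 155, 152, 149, 147, 148, 148, 144, 133, 124, 123, 126, 126, 123, 120, 120, 120, 121, 124, 130, 137, 140, 139, 141, 140, 144, 158, 192, 220, 233, 235, 227, 208, 177, 139]
344 before S [78, 79, 79, 78, 82, 81, 80, 81, 80, 77, 60, 37, 27, 24, 24, 24, 27, 31, 37, 43, 48, 44, 47, 44, 47, 64, 87, 92, 86, 84, 82, 80, 79, 66, 47, 31, 27, 25, 23, 23, 25, 27, 26, 27]
344 now S [78, 78, 78, 80, 79, 80, 80, 80, 79, 78, 69, 54, 46, 45, 46, 46, 46, 44, 47, 42, 43, 47, 46, 46, 48, 62, 85, 95, 97, 96, 98, 97, 86, 58, 35, 27, 25, 26, 23, 23, 26, 27, 26, 26]
```

The base edge is unchanged, with the silhouette bottom at row 203 both before and now in column 330. The lid's front edge rose by about 7 px and the vertical force is small, so the middle tin is free too. I'll open it.

```bash
python3 -m jog '[[-0.0052,0,-0.0118,0,0],[-0.0117,0,-0.023,0,0],[-0.0196,0,-0.0332,0,0],[-0.0287,0,-0.0425,0,0],[-0.0388,0,-0.0505,0,0],[-0.0498,0,-0.0573,0,0],[-0.0616,0,-0.0627,0,0],[-0.074,0,-0.0665,0,0],[-0.0867,0,-0.0689,0,0],[-0.0996,0,-0.0697,0,0],[-0.1125,0,-0.0689,0,0],[-0.1234,0,-0.067,0,0]]'
python3 -m jog '[[0,0,0,0,0],[0,0,0,0,0.7],[0,0,0,0,0.7],[0,0,0,0,0.7],[0,0,-0.02,0,0.7],[0,0,-0.06,0,0.7],[0,0,-0.06,0,0.7],[0,0,-0.06,0,0.7],[0,0,-0.06,0,0.7]]'
```

```text
t: 9.73
eef_pos: [0.6574, 0.0426, 0.1307]
orientation: [[-0.995, -0.097, 0.001], [-0.097, 0.995, 0.0], [-0.001, -0.0, -1.0]]
wrist_force: [0.6, -0.7, 6.7]
opening: 0.337
finger_force: 24.5
t: 10.48
eef_pos: [0.6562, 0.0424, 0.1903]
orientation: [[-0.995, -0.097, 0.0], [-0.097, 0.995, -0.0], [-0.0, -0.0, -1.0]]
wrist_force: [-0.4, 1.4, 0.0]
opening: 0.701
finger_force: 0.0
```

```bash
python3 -m jog '[[0.152,-0.16,0,6.3,0.6],[0.152,-0.16,0,6.3,0.6],[0.152,-0.16,0,6.3,0.6],[0.152,-0.16,0,6.3,0.6],[0.152,-0.16,0,6.3,0.6],[0.152,-0.16,0,6.3,0.6],[0.152,-0.16,0.04,6.3,0.6],[0.152,-0.16,0.08,6.3,0.6],[0.152,-0.16,0.12,6.3,0.6],[0.152,-0.16,0.12,6.3,0.6],[0.152,-0.16,0.12,6.3,0.6],[0.152,-0.16,0.12,6.3,0.6]]'
```

```text
t: 11.48
eef_pos: [0.5211, -0.1314, 0.0715]
orientation: [[-1.0, 0.013, 0.0], [0.013, 1.0, -0.0], [-0.0, -0.0, -1.0]]
wrist_force: [-0.2, 0.8, 0.1]
opening: 0.598
finger_force: 0.0
```

Now aligned over the right tin's lip: lower, pinch, lift 12 mm, and check the force and the base edge. I'll also check that the middle tin's lid is open.

```bash
python3 -m jog '[[0.001,0,0.025,0,0.6],[0.001,0,0.044,0,0.6],[0.001,0,0.044,0,0.6],[0.001,0,0.044,0,0],[0.001,0,0.044,0,0],[0.001,0,0.044,0,0],[0.001,0,0.044,0,0],[0.001,0,0.044,0,0]]' 20
python3 -m jog '[[0,0,-0.004,0,0],[-0.0004,0,-0.009,0,0],[-0.001,0,-0.014,0,0],[-0.0016,0,-0.018,0,0],[-0.0016,0,-0.018,0,0],[-0.0016,0,-0.018,0,0],[-0.0016,0,-0.018,0,0]]'
python3 - <<'E'
from h import *
F=[]
for i in range(5):
    b=r.get_image("scene");F.append(r.get_state()['wrist_force'])
print(np.mean(F,0),np.std(F,0)); cv2.imwrite("pics/c1.png",b)
a=cv2.imread("pics/scene0.png")
for u in(362,364,370,376):
  for n,i in(("before",a),("now",b)):
    h=cv2.cvtColor(i,cv2.COLOR_BGR2HSV)[205:250,u]; print(u,n,"S",h[:,1].tolist())
f=lambda a:cv2.resize(a[185:245,325:390],None,fx=6,fy=6,interpolation=cv2.INTER_CUBIC)
cv2.imwrite("pics/c2.png",np.hstack([f(b),cv2.resize(b[110:230,260:380],(360,360))]))
E
```

```text
t: 12.15
eef_pos: [0.5209, -0.1317, 0.0285]
orientation: [[-1.0, 0.013, 0.003], [0.013, 1.0, -0.001], [-0.003, -0.001, -1.0]]
wrist_force: [-0.8, 1.2, 8.4]
opening: 0.339
finger_force: 19.8
t: 12.73
eef_pos: [0.5207, -0.1315, 0.0441]
orientation: [[-1.0, 0.013, -0.001], [0.013, 1.0, -0.0], [0.001, -0.0, -1.0]]
wrist_force: [-1.5, 0.1, -2.6]
opening: 0.339
finger_force: 20.2
[-1.64022946 -0.49223181 -1.75145185] [0.21972307 0.24789489 0.40588085]
362 before S [25, 25, 25, 26, 24, 24, 24, 25, 26, 26, 27, 27, 25, 27, 27, 26, 24, 23, 25, 25, 25, 26, 26, 26, 25, 28, 38, 44, 48, 45, 46, 46, 47, 60, 80, 84, 85, 80, 80, 81, 80, 79, 80, 81, 82]
362 now S [42, 43, 42, 44, 44, 44, 40, 37, 39, 39, 37, 46, 45, 41, 44, 44, 45, 45, 45, 42, 46, 44, 44, 48, 47, 46, 47, 46, 47, 46, 56, 70, 88, 99, 105, 100, 97, 94, 86, 81, 79, 79, 80, 80, 82]
364 before S [24, 25, 25, 26, 23, 24, 24, 23, 23, 24, 25, 26, 26, 26, 25, 25, 26, 24, 23, 26, 25, 24, 24, 25, 28, 36, 42, 45, 45, 46, 47, 53, 72, 86, 84, 82, 81, 81, 81, 80, 79, 79, 79, 80, 83]
364 now S [46, 44, 44, 42, 43, 41, 35, 38, 40, 40, 42, 42, 44, 47, 45
[... 193 characters left out ...]
4, 25, 25, 27, 26, 26, 28, 33, 44, 46, 48, 47, 45, 49, 70, 90, 87, 81, 79, 78, 78, 78, 80, 82, 83, 86, 88, 85, 84, 83, 82]
370 now S [71, 56, 46, 44, 42, 42, 44, 43, 41, 43, 45, 43, 43, 45, 42, 42, 44, 41, 42, 46, 46, 43, 45, 46, 45, 47, 58, 80, 92, 100, 98, 97, 89, 83, 80, 79, 79, 81, 81, 85, 86, 85, 85, 82, 82]
376 before S [83, 82, 75, 63, 43, 29, 23, 23, 24, 23, 23, 24, 24, 25, 24, 24, 26, 31, 40, 45, 43, 45, 46, 53, 79, 89, 87, 85, 85, 84, 86, 86, 86, 85, 86, 85, 84, 85, 85, 88, 87, 88, 89, 89, 88]
376 now S [83, 85, 86, 90, 84, 72, 54, 44, 45, 44, 42, 44, 44, 44, 46, 44, 44, 44, 46, 45, 44, 44, 47, 69, 92, 99, 98, 99, 98, 100, 95, 89, 85, 84, 85, 84, 82, 84, 84, 85, 86, 89, 88, 88, 89]
```

View pics/c2.png

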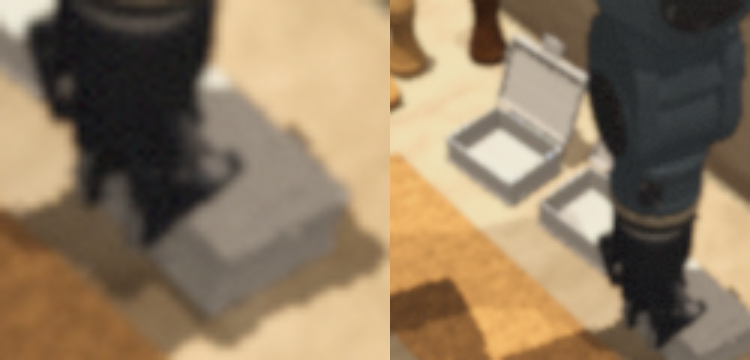

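This one behaves differently. The base's bottom edge rose by 2–3 px (column 362: row 238 to 235) and the side wall kept its height, so the tin itself is lifting and its lid is stiff. The right half of the picture shows the left tin wide open and the middle tin open. I'll lower the right tin, release it and back off.

```bash
python3 -m jog '[[0.0006,0,0.006,0,0],[0.0012,0,0.012,0,0],[0.0016,0,0.017,0,0],[0.0016,0,0.018,0,0],[0.0016,0,0.018,0,0],[0.0016,0,0.018,0,0.6],[0.0016,0,0.018,0,0.6],[0.0016,0,0.018,0,0.6],[0.0016,0,-0.02,0,0.6],[0.0016,0,-0.06,0,0.6],[0.0016,0,-0.1,0,0.8],[0.0016,0,-0.14,0,1]]'
python3 -m jog '[[0.1,0,0,0,1],[0.1,0,0,0,1],[0.1,0,0,0,1],[0.1,0,0,0,1],[0.1,0,0,0,1]]'
python3 - <<'E'
from h import *
a=r.get_image("top");b=r.get_image("scene");cv2.imwrite("pics/d_top.png",a);cv2.imwrite("pics/d_scene.png",b)
print(np.round(r.get_state()['eef_pos'],4))
for x0,x1,y0,y1 in((338,395,145,205),):
    m=cv2.morphologyEx(white(a[y0:y1,x0:x1]),cv2.MORPH_OPEN,np.ones((3,3),np.uint8))
    for k in cv2.findContours(m,0,1)[0]:
        if cv2.contourArea(k)<100: continue
        p=cv2.boxPoints(cv2.minAreaRect(k))+[x0,y0];W=np.array([plane("top",q,.049) for q in p]);print(cv2.contourArea(k),W[:,:2].round(4).tolist(),W.mean(0).round(4))
# change vs start, grid of differing pixels around tins
d=cv2.absdiff(a,cv2.imread("pics/top0.png")).max(2)[150:200,335:395]
print((d>30).sum(), np.argwhere(d>30).min(0) if (d>30).any() else None,np.argwhere(d>30).max(0) if (d>30).any() else None)
h=cv2.cvtColor(a,cv2.COLOR_BGR2HSV)
for u in(350,364,378): print(u,h[148:200,u,2].tolist())
E
```

```text
t: 13.98
eef_pos: [0.5192, -0.1313, 0.1858]
orientation: [[-1.0, 0.013, -0.0], [0.013, 1.0, 0.0], [0.0, 0.0, -1.0]]
wrist_force: [0.5, 0.6, -0.5]
opening: 0.861
finger_force: 0.0
t: 14.4
eef_pos: [0.4192, -0.1302, 0.1847]
orientation: [[-1.0, 0.014, 0.001], [0.014, 1.0, -0.0], [-0.001, -0.0, -1.0]]
wrist_force: [-0.0, -0.3, -0.3]
opening: 1.0
finger_force: 0.0
[ 0.4204 -0.1303  0.1844]
806.5 [[0.6183, -0.0743], [0.6168, -0.1892], [0.5368, -0.1873], [0.5383, -0.0729]] [ 0.5776 -0.1309  0.049 ]
915 [8 3] [49 59]
350 [209, 211, 210, 211, 211, 211, 209, 206, 210, 207, 208, 210, 190, 217, 220, 219, 219, 213, 216, 218, 215, 215, 215, 213, 214, 218, 218, 218, 218, 218, 218, 219, 219, 218, 218, 219, 174, 218, 218, 217, 221, 96, 134, 212, 213, 214, 214, 215, 213, 210, 206, 201]
364 [200, 199, 203, 201, 203, 206, 203, 205, 208, 208, 209, 207, 147, 219, 219, 220, 219, 192, 219, 219, 219, 218, 219, 219, 219, 219, 219, 219, 205, 119, 120, 121, 121, 120, 122, 121, 96, 122, 120, 120, 128, 67, 92, 91, 95, 95, 80, 96, 72, 84, 70, 46]
378 [200, 202, 198, 197, 195, 196, 193, 192, 192, 196, 195, 197, 165, 216, 216, 218, 218, 178, 219, 218, 218, 218, 219, 218, 218, 220, 218, 219, 218, 219, 219, 218, 218, 219, 208, 102, 40, 47, 55, 59, 58, 66, 65, 67, 67, 70, 73, 75, 76, 78, 78, 82]
```

The right tin is back in place, with its lid centre at about (0.578,-0.131) and no yaw change. Next I'll measure the runner's edges near y≈-0.13, check the other lids numerically, and move over behind the tin.

```bash
python3 - <<'E'
from h import *
a=cv2.imread("pics/top0.png");h=cv2.cvtColor(a,cv2.COLOR_BGR2HSV)
S=cv2.GaussianBlur(h[...,1],(5,1),0).astype(int)
E=[]
for u in(330,340,350,385,395):
    c=S[192:270,u]; on=np.flatnonzero(c>115); e=(192+on[0]-.5,192+on[-1]+.5); P=[plane("top",(u,v),.001) for v in e]; print(u,e,[p[:2].round(4).tolist() for p in P],np.linalg.norm(P[0]-P[1]).round(4)); E.append(P)
row=S[230,300:420]; on=np.flatnonzero(row>115); print("right end",plane("top",(300+on[-1]+.5,230),.001).round(4))
b=cv2.imread("pics/d_scene.png")
# lid edges of open tins: lip seen above?
for nm,o,yaw in(("L",(.570,.1905),6.4),("M",(.588,.037),5.6)):
    c,s=np.cos(np.radians(yaw)),np.sin(np.radians(yaw))
    for th in(1.95,):
        X=[o[0]+c*(.045-.100*np.cos(th)),o[1]+s*(.045-.100*np.cos(th)),.04+.1*np.sin(th)]
        print(nm,"lip expected px scene",proj("scene",X).round(1),"top",proj("top",X).round(1))
E
python3 -m jog '[[-0.247,0,0,0,1],[-0.247,0,0,0,1],[-0.247,0,0,0,1],[-0.247,0,0,0,1],[-0.247,0,0,0,1],[-0.247,0,0,0,1],[-0.247,0,0,0,1],[-0.247,0,0,0,1],[-0.247,0,0,0,1]]'
```

```text
330 (np.float64(202.5), np.float64(255.5)) [[0.5003, -0.032], [0.3413, -0.0296]] 0.159
340 (np.float64(201.5), np.float64(255.5)) [[0.5029, -0.0622], [0.3408, -0.0595]] 0.1621
350 (np.float64(201.5), np.float64(255.5)) [[0.5025, -0.0924], [0.3404, -0.0894]] 0.1621
385 (np.float64(200.5), np.float64(253.5)) [[0.504, -0.1983], [0.3448, -0.1943]] 0.1593
395 (np.float64(199.5), np.float64(253.5)) [[0.5067, -0.2286], [0.3444, -0.2242]] 0.1623
right end [ 0.4143 -0.2457  0.001 ]
L lip expected px scene [310.9 126.2] top [246.6 145.5]
M lip expected px scene [344.7 147.2] top [302.2 138.4]
t: 15.25
eef_pos: [0.6664, -0.1331, 0.1826]
orientation: [[-1.0, 0.013, -0.002], [0.013, 1.0, 0.0], [0.002, 0.0, -1.0]]
wrist_force: [-0.1, -0.6, -0.2]
opening: 1.003
finger_force: 0.0
```

```bash
python3 -m jog '[[0,0,0.04,0,1],[0,0,0.08,0,1],[0,0,0.12,0,1],[0,0,0.15,0,1],[0,0,0.17,0,1],[0,0,0.178,0,1],[0,0,0.18,0,1],[0,0,0.18,0,1],[0,0,0.18,0,1]]'
python3 - <<'E'
from h import *
a=r.get_image("top");cv2.imwrite("pics/e_top.png",a)
h=cv2.cvtColor(a,cv2.COLOR_BGR2HSV)
for u in(347,350,355): print(u,h[148:200,u,2].tolist())
E
```

```text
t: 16.0
eef_pos: [0.6674, -0.1337, 0.0064]
orientation: [[-1.0, 0.013, 0.003], [0.013, 1.0, -0.001], [-0.003, -0.001, -1.0]]
wrist_force: [0.4, 0.6, 0.5]
opening: 0.998
finger_force: 0.0
347 [49, 53, 54, 56, 57, 58, 59, 58, 59, 62, 61, 63, 64, 63, 62, 65, 65, 67, 66, 68, 67, 67, 68, 69, 69, 71, 70, 71, 72, 72, 71, 70, 74, 74, 73, 75, 74, 74, 74, 73, 75, 73, 77, 75, 77, 76, 74, 76, 76, 73, 77, 77]
350 [63, 64, 64, 63, 66, 65, 68, 66, 66, 68, 68, 69, 69, 70, 70, 70, 70, 74, 74, 71, 71, 73, 73, 73, 72, 75, 72, 77, 74, 76, 74, 76, 75, 77, 75, 76, 75, 77, 77, 78, 77, 79, 77, 77, 79, 78, 77, 80, 75, 78, 82, 78]
355 [73, 70, 74, 73, 75, 73, 73, 76, 76, 74, 78, 75, 77, 75, 78, 76, 79, 77, 75, 78, 75, 80, 80, 79, 76, 80, 77, 80, 78, 78, 80, 79, 81, 79, 80, 79, 84, 80, 82, 79, 80, 82, 79, 79, 81, 78, 81, 81, 81, 82, 81, 81]
```

```bash
python3 -m jog '[[0.01,0,0,0,1],[0.02,0,0,0,1],[0.028,0,0,0,1],[0.034,0,0,0,1],[0.04,0,0,0,1],[0.047,0,0,0,1],[0.054,0,0,0,1],[0.061,0,0,0,1],[0.068,0,0,0,1],[0.075,0,0,0,1],[0.08,0,0,0,1],[0.08,0,0,0,1]]'
python3 - <<'E'
from h import *
b=r.get_image("scene");cv2.imwrite("pics/f_s.png",b);a=r.get_image("top");cv2.imwrite("pics/f_t.png",a)
print(r.get_state()['wrist_force'])
x0,y0=320,170
m=cv2.morphologyEx(white(a[y0:270,x0:410],90,50),cv2.MORPH_OPEN,np.ones((3,3),np.uint8))
for k in cv2.findContours(m,0,1)[0]:
    if cv2.contourArea(k)>100: print("top",cv2.contourArea(k),cv2.boundingRect(k+np.array([x0,y0])))
E
```

```text
t: 17.05
eef_pos: [0.5849, -0.1323, 0.0043]
orientation: [[-1.0, 0.013, -0.001], [0.013, 1.0, -0.0], [0.001, -0.0, -1.0]]
wrist_force: [1.5, 0.3, 0.2]
opening: 1.004
finger_force: 0.3
[ 0.25163387 -0.04439236 -0.03189255]
```

```bash
python3 -m jog '[[0.006,0,0,0,1],[0.012,0,0,0,1],[0.018,0,0,0,1],[0.025,0,0,0,1],[0.032,0,0,0,1],[0.039,0,0,0,1],[0.046,0,0,0,1],[0.053,0,0,0,1],[0.06,0,0,0,1],[0.06,0,0,0,1],[0.06,0,0,0,1]]'
python3 - <<'E'
from h import *
a=r.get_image("top");b=r.get_image("scene");cv2.imwrite("pics/g_t.png",a);cv2.imwrite("pics/g_s.png",b)
h=cv2.cvtColor(b,cv2.COLOR_BGR2HSV)
m=((h[...,1]<52)&(h[...,2]>90)).astype(np.uint8)*255; m=cv2.morphologyEx(m,cv2.MORPH_OPEN,np.ones((3,3),np.uint8))
m[:,:260]=0;m[:130]=0;m[280:]=0;m[:,400:]=0
n,l,st,ce=cv2.connectedComponentsWithStats(m)
for i in range(1,n):
    if st[i,4]>60: print("scene",st[i].tolist(),ce[i].round(1))
E
```

```text
t: 18.07
eef_pos: [0.5248, -0.1314, 0.004]
orientation: [[-1.0, 0.014, -0.002], [0.014, 1.0, 0.0], [0.002, 0.0, -1.0]]
wrist_force: [-0.5, -0.2, -0.4]
opening: 1.002
finger_force: 0.0
scene [279, 130, 47, 48, 1333] [303.4 152.4]
scene [311, 166, 25, 31, 542] [324.1 180.5]
scene [311, 213, 46, 43, 1190] [332.4 233.3]
```

```bash
python3 -m jog '[[0.006,0,0,0,1],[0.012,0,0,0,1],[0.018,0,0,0,1],[0.025,0,0,0,1],[0.032,0,0,0,1],[0.039,0,0,0,1],[0.045,0,0,0,1],[0.048,0,0,0,1],[0.048,0,0,0,1],[0.048,0,0,0,1]]'
python3 -m jog '[[-0.02,0,0,0,1],[-0.04,0,0,0,1],[-0.05,0,0,0,1],[-0.05,0,-0.04,0,1],[-0.05,0,-0.08,0,1],[-0.05,0,-0.12,0,1],[-0.05,0,-0.16,0,1],[-0.05,0,-0.2,0,1],[-0.05,0,-0.2,0,1]]'
```

```text
t: 19.0
eef_pos: [0.4781, -0.1309, 0.0044]
orientation: [[-1.0, 0.013, -0.0], [0.013, 1.0, -0.0], [0.0, -0.0, -1.0]]
wrist_force: [0.2, 0.0, -0.7]
opening: 0.999
finger_force: 0.0
t: 19.75
eef_pos: [0.5313, -0.1323, 0.2119]
orientation: [[-1.0, 0.013, 0.01], [0.013, 1.0, -0.003], [-0.01, -0.003, -1.0]]
wrist_force: [0.2, -0.2, 0.3]
opening: 1.001
finger_force: 0.0
```

```bash
python3 -m jog '[[0.1,-0.3,-0.05,0,1],[0.1,-0.3,-0.05,0,1],[0.1,-0.3,-0.05,0,1],[0.1,-0.3,-0.05,0,1],[0.1,-0.3,-0.05,0,1],[0.1,-0.3,-0.05,0,1],[0.1,-0.3,-0.05,0,1],[0.1,-0.3,-0.05,0,1],[0.1,-0.3,-0.05,0,1],[0.1,-0.3,-0.05,0,1]]'|sed -n 2p
python3 - <<'E'
from h import *
a=r.get_image("top");b=r.get_image("scene");cv2.imwrite("pics/h_t.png",a);cv2.imwrite("pics/h_s.png",b)
def blobs(n,im,x0,y0,x1,y1,lo=150,s=45):
    m=cv2.morphologyEx(white(im[y0:y1,x0:x1],lo,s),cv2.MORPH_OPEN,np.ones((3,3),np.uint8))
    for k in cv2.findContours(m,0,1)[0]:
        if cv2.contourArea(k)<60: continue
        p=cv2.boxPoints(cv2.minAreaRect(k))+[x0,y0];print(n,cv2.contourArea(k),cv2.boundingRect(k+np.array([x0,y0])),end=" ")
        if n=="top": W=np.array([plane(n,q,.052) for q in p]);print(W[:,:2].round(4).tolist(),W.mean(0).round(4))
        else: print()
blobs("top",a,330,195,405,262);print();blobs("top",a,215,120,335,205);print();blobs("scene",b,270,100,400,200)
blobs("scene",b,290,190,380,280)
print("expected tin: scene",proj("scene",(.425,-.131,.052)),"top",proj("top",(.425,-.131,.052)))
d=cv2.absdiff(a,cv2.imread("pics/top0.png")).max(2)
for nm,(x0,y0,x1,y1) in dict(mug=(445,205,485,248),ram=(453,157,483,185),mill=(155,158,190,185)).items(): print(nm,(d[y0:y1,x0:x1]>40).sum())
d=cv2.absdiff(b,cv2.imread("pics/scene0.png")).max(2)
for nm,(x0,y0,x1,y1) in dict(mug=(370,288,425,338),ram=(428,270,458,300),mill=(254,100,274,137)).items(): print(nm,(d[y0:y1,x0:x1]>40).sum())
E
```

```text
eef_pos: [0.4236, -0.4315, 0.2538]
top 814.5 (345, 214, 40, 29) [[0.4618, -0.0743], [0.4602, -0.1879], [0.379, -0.1859], [0.3806, -0.0729]] [ 0.4204 -0.1302  0.052 ]

top 765.5 (238, 163, 37, 29) [[0.6048, 0.2391], [0.6167, 0.1392], [0.5437, 0.1302], [0.532, 0.2296]] [0.5743 0.1845 0.052 ]
top 771.0 (289, 157, 37, 27) [[0.6244, 0.0898], [0.6346, -0.0135], [0.562, -0.0205], [0.5519, 0.0824]] [0.5932 0.0346 0.052 ]

scene 352.0 (315, 173, 30, 22) 
scene 279.0 (285, 153, 28, 19) 
scene 587.0 (328, 147, 31, 34) 
scene 494.5 (297, 127, 26, 34) 
scene 769.5 (309, 219, 33, 40) 
expected tin: scene [319.87838896 235.74557293] top [364.73566613 226.38722226]
mug 617
ram 302
mill 0
mug 1231
ram 551
mill 52
```

The rejected tin's lid centre is at (0.420,-0.130), so its base spans x of about 0.378–0.463. That lies inside the runner's 0.342–0.505, and the tin is still square. Both open lids' top edges are where a fully open lid should be: expected scene rows 126 and 147, seen at 127 and 147. The arm is clear, with the tool 0.25 m up. The changes at the mug and ramekin are the arm and its shadow over them. Handing in.

```bash
python3 -c "
from plant import r
print(r.job_done())"
```

```text
the job is handed in; nothing more can be done
None
```

I handed the job in at about 21 s of the 67 s allowed: the left and middle tins swung freely and stand with lids wide open, and the stiff right tin was slid upright onto the runner with its lid unforced.

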